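# Find the high spot of a dished plate on the engraver's turntable

### The job

The metal dish clamped on the turntable has one place where its rim bulges out much further than anywhere else. Take the wooden crank knob and turn the dish slowly (two seconds or more for each quarter turn, either way round) until the tip of this big bulge stands right in front of the fixed pointer, then let go and leave it at rest there. The two slight swellings elsewhere on the rim do not matter.

Things in the scene. Friction and masses are not known exactly. Their poses are not given: they have to be found in the camera images.
- wheel: turning part of the turntable with the clamped grey metal dish (250 mm across, rim 78 mm above the table). Turns both ways, no stops in reach, about a fixed vertical axis. Origin on that axis, 40 mm above the table; z up; x points to the big bulge. Friction of about 1.5 N at the knob holds it where it is left. A flat crank bar (top 83 mm above the table) runs from the centre to the knob
- knob (a point): upright round wooden crank knob, 24 mm diameter, 85 mm from the wheel's axis, 83 to 138 mm above the table; point on its centre line, 116 mm above the table. Fixed to the wheel 2.4 rad anticlockwise (from above) of the bulge; it spins freely on its own upright spindle, so the gripper need not turn as it goes round the wheel's axis
- high_spot (a point): tip of the big outward bulge of the dish's rim (about 55 mm long, 16 mm further out than the rest of the rim, top 82 mm above the table; the two lesser swellings stand out only 4 mm). Point at its outermost edge, 145 mm from the wheel's axis, 78 mm above the table. Turns with the wheel
- pointer_tip (a point): sharp end of the fixed level pointer, a 6 mm steel rod on a small stand (up to 92 mm high) beyond the dish. The rod points straight at the wheel's axis; its tip, this point, lies 153 mm from the axis, 78 mm above the table, so the bulge passes 8 mm clear of it
Things that resemble listed ones, but are neither listed nor needed, are in the scene too. What is shaped like the part that bears pointer_tip but blue or turquoise is not meant.

How it is judged:
At the end, for the whole second after the job is handed in: the tip of the big bulge is within 28 mm of the pointer's tip, seen from above (8 mm when exactly in line, so about 10 degrees of turn either way), and the wheel is at rest (horizontal distance between high_spot and pointer_tip below 0.028 m and angular speed of wheel below 0.05 rad/s); the robot touches nothing.
It fails at once if the dish is spun fast (over 2.5 rad/s) (angular speed of wheel above 2.5 rad/s).
It also fails if it takes over 48 s, if anything falls off the work surface, if the arm or the gripper's body presses on something with over 40 N, if the wrist force passes 120 N, or if a joint passes its speed limit or range.

### The arm

A 6-joint arm with a two-finger parallel gripper is mounted at the origin on the work surface. World frame = base frame: x ahead of the robot, y to its left, z up, the work surface at z = 0. Lengths are in m, angles in rad, forces in N, time in s.
With the tool pointing down it reaches from about 0.275 to 0.875 m from the base axis. Payload 12.5 kg.
Tool frame: the origin (TCP) lies on the centre line of the jaws, within the pads' length; the fingertips stand r.finger_overhang ahead of it and the grasp point (between the pads) lies 3 mm ahead of it (r.finger_overhang is the distance from the TCP to the fingertips, in m); z points along the fingers, y is the line along which they close (so a half turn about z gives the same grasp; the last joint's range is limited). The gripper opens to 85 mm and grips with 20 to 120 N. Pads are 22 mm wide; open, the fingers measure 114 mm over their backs; the gripper's body (76 mm by 85 mm) begins 54 mm behind the grasp point. The pads swing forward as they close: fully open they stand 13 mm farther back than shut.
Start: joints at [-1.424, 0.351, 1.652, -0, 1.139, -0.085], TCP at [0.126, -0.535, 0.253] pointing down, gripper open.
Joint ranges: [-2.75, 2.75], [-0.79, 2.1], [0.01, 2.65], [-1.57, 4.71], [0.07, 3.14], [-2.87, 2.87]. Speed limits (rad/s): [2.22, 2.22, 2.79, 3.14, 3.14, 3.14].

### API

Orientations are given as a unit quaternion [x, y, z, w].
In Python, from cell import r, optics gives the robot as it stands. The module is installed in compiled form; this text tells all that it offers. Calls block until the motion is done:
- r.move_to(position, orientation): joint-space move of the TCP to a pose.
- r.move_linear(position, rot=None, vel=0.15): straight line of the TCP; rot=None keeps the orientation; vel is the mean speed in m/s.
- r.set_joints(angles): joint-space move.
- r.set_gripper(opening, squeeze=None): opening from 0.0 (shut) to 1.0 (fully open); squeeze is the grip in N (None keeps the last); returns when the fingers have stopped.
- r.sleep(seconds).
- r.inverse_kinematics(position, orientation): joint angles nearest the present ones, or None.
- optics.get_image(name): name is "scene" or "top" or "wrist"; returns a dict with "pixels" (384x512x3 uint8, red, green, blue), "depth" (384x512 float32, m along the optical axis (not along the pixel's ray), 0 where there is no reading), "fx", "fy", "cx", "cy" (pixels), "camera_from_world" (4x4, takes a point from world to camera coordinates); the wrist camera has in their place "mount" (4x4, takes a point from camera to tool coordinates, whose origin is the TCP and whose axes are the flange's). Camera axes: x right, y down, z forward; pixel columns grow to the right and rows downward; lengths in m; the calibration is good to about 2 mm. A picture is of the moment at which its call begins: read the wrist's pose just before it.
A pose or a line that the arm cannot do raises r.PlanningError and nothing moves.
- r.hand_in(): hands the job in; it is judged then, once.
Readings, each from a call of its own:
- r.current_t(): time.
- r.current_q(): joint angles.
- r.current_qvel(): joint speeds.
- r.current_effort(): joint torques, N m.
- r.current_tool_pos(): TCP position.
- r.current_ee_rot(): TCP orientation.
- r.current_contact_force(): force on the tool from outside, world axes, zero at the start.
- r.current_torque(): the same for the moment, N m.
- r.current_opening(): opening from 0.0 (shut) to 1.0 (fully open).
- r.current_finger_force(): force on a finger pad.
Only numpy, scipy, OpenCV 4.12 (cv2) and the standard library are available. Lean on these libraries where they do the work, as an engineer would, in place of code of your own. Each camera call takes 0.05 s, during which the arm holds its last target. There are 200 camera calls.

## Working session

There is one attempt and no reset: what is moved stays moved. The work goes in short steps, each a Python script; the robot and the scene stay as the last script left them, time stands still between calls to the robot, and variables do not carry over. Pictures are saved under pics/ and viewed, at most 10 in all, crops included, and the job is handed in when it is done.

```bash
mkdir -p pics; python3 - <<'E'
from cell import r, optics
import cv2, numpy as np, pickle
for n in ("scene","top"):
    d=optics.get_image(n); pickle.dump(d,open(n+".pkl","wb"))
    cv2.imwrite(f"pics/{n}0.png",d["pixels"][:,:,::-1])
print(r.current_t(), r.finger_overhang, r.current_ee_rot(), r.current_opening())
E
```

```text
0.1 0.022 [ 9.93290607e-01  1.15643899e-01 -2.53039559e-05 -5.08426934e-04] 1.002651144189961
```

View pics/top0.png

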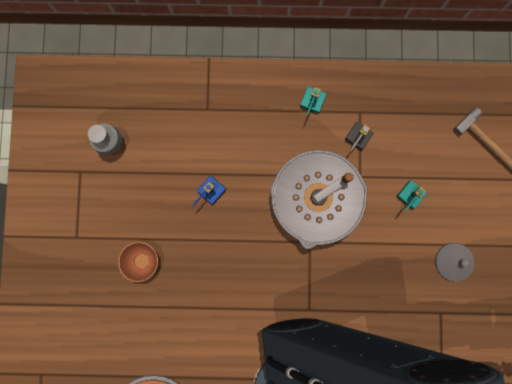

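View pics/scene0.png

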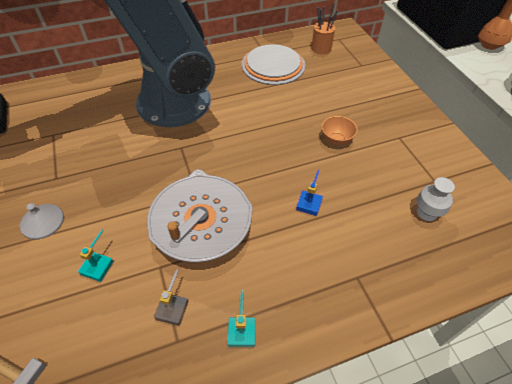

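The top view shows the dish at about (319,197), the knob at (348,178), the bulge at (307,246) and the dark-based pointer with its rod tip near (347,157). The scene view agrees with this.

```bash
cat > h.py <<'E'
import numpy as np
def at_height(d,u,v,z):
    T=np.linalg.inv(d["camera_from_world"]); ray=T[:3,:3]@[(u-d["cx"])/d["fx"],(v-d["cy"])/d["fy"],1]
    return T[:3,3]+ray*(z-T[2,3])/ray[2]
def cloud(d):
    v,u=np.mgrid[:384,:512]; Z=d["depth"]
    P=np.stack([(u-d["cx"])/d["fx"]*Z,(v-d["cy"])/d["fy"]*Z,Z],-1)
    T=np.linalg.inv(d["camera_from_world"]); return P@T[:3,:3].T+T[:3,3]
E
python3 - <<'E'
import pickle,numpy as np
from h import *
from scipy.optimize import least_squares
d=pickle.load(open("top.pkl","rb"))
P=cloud(d)
for n,u,v,z in [("hub",319,197,.083),("knob",348,178,.138),("bulge",307,247,.08),("tip",347,157,.078),("stand",365,130,.09)]:
    print(n,at_height(d,u,v,z).round(4),P[v,u].round(4))
c0=at_height(d,319,197,.078)[:2]
Q=P.reshape(-1,3); ok=(d["depth"].ravel()>0)
rr=np.hypot(*(Q[:,:2]-c0).T)
m=ok&(Q[:,2]>.06)&(Q[:,2]<.095)&(rr<.17)
S=Q[m]; a=np.arctan2(*(S[:,:2]-c0).T[::-1]); R=np.hypot(*(S[:,:2]-c0).T)
# outer edge per angle bin
b=np.floor(np.degrees(a)/6).astype(int)
E=np.array([S[b==k][np.argmax(R[b==k])] for k in np.unique(b)])
f=least_squares(lambda p:np.hypot(E[:,0]-p[0],E[:,1]-p[1])-p[2],[*c0,.127],loss="soft_l1",f_scale=.002)
c=f.x[:2];print("fit",f.x)
for e in E:
    q=e[:2]-c; print(int(np.degrees(np.arctan2(q[1],q[0]))),round(np.hypot(*q)*1000),end="; ")
K=Q[ok&(Q[:,2]>.125)&(Q[:,2]<.15)&(rr<.13)];k=np.median(K,0);print("\nknob",len(K),k,np.hypot(*(k[:2]-c)),np.degrees(np.arctan2(*(k[:2]-c)[::-1])))
K=Q[ok&(Q[:,2]>.06)&(Q[:,2]<.1)&(rr>.14)&(rr<.26)]
for q in K: 
    w=q[:2]-c; print(np.round([*(q*1000),np.hypot(*w)*1000,np.degrees(np.arctan2(w[1],w[0]))]).astype(int))
E
```

```text
hub [ 0.5359 -0.0446  0.083 ] [ 0.5359 -0.0445  0.0835]
knob [ 0.5814 -0.1122  0.138 ] [ 0.5819 -0.1129  0.1346]
bulge [ 0.4014 -0.0138  0.08  ] [ 0.4014 -0.0133  0.0857]
tip [ 0.6473 -0.1207  0.078 ] [ 0.6627 -0.1363 -0.0064]
stand [ 0.7202 -0.1672  0.09  ] [ 0.7211 -0.168   0.0861]
fit [ 0.53695466 -0.04456685  0.12880795]
-174 127; -170 128; -164 128; -156 128; -154 128; -148 128; -140 129; -136 128; -128 129; -123 129; -119 128; -114 128; -107 128; -100 128; -93 128; -85 128; -82 132; -76 131; -71 129; -63 129; -58 128; -53 130; -44 130; -38 128; -34 169; -27 128; -20 127; -17 128; -11 129; -1 129; 2 130; 8 128; 17 129; 21 128; 24 129; 30 129; 38 129; 44 128; 51 129; 57 128; 64 129; 71 128; 75 131; 79 132; 85 130; 95 127; 100 128; 105 128; 113 128; 118 128; 121 128; 132 129; 133 128; 140 129; 146 128; 150 128; 161 138; 165 143; 168 141; 174 133; 
knob 70 [ 0.5841922  -0.11396915  0.13552119] 0.08395275072229702 -55.75948209211171
[792 -18  81 257   6]
[792 -21  82 256   5]
[793 -24  79 257   5]
[789 -18  81 254   6]
[790 -21  81 254   5]
[785 -18  87 250   6]
[786 -21  83 250   5
[... 4095 characters left out ...]
  -93]
[ 522 -293   78  249  -93]
[ 519 -285   80  241  -94]
[ 519 -288   79  244  -94]
[ 519 -289   82  245  -94]
[ 516 -283   78  239  -95]
[ 516 -285   80  241  -95]
[ 516 -287   82  243  -95]
[ 514 -283   77  239  -96]
[ 514 -284   81  241  -96]
[ 514 -288   78  244  -95]
[ 511 -280   78  237  -96]
[ 511 -282   79  239  -96]
[ 511 -284   82  241  -96]
[ 508 -278   75  235  -97]
[ 508 -280   78  237  -97]
[ 508 -283   76  240  -97]
[ 505 -277   79  234  -98]
[ 506 -280   77  237  -98]
[ 503 -275   76  233  -98]
[ 503 -278   76  236  -98]
[401  -5  85 141 164]
[401  -8  82 140 165]
[399  -9  79 143 165]
[399 -11  83 142 166]
[399 -13  84 142 167]
[399 -16  85 141 168]
[399 -19  79 140 170]
```

```bash
cat >> h.py <<'E'
C=np.array([.537,-.0446]); R=.085; DOWN=[1,0,0,0]
def knob(deg,z=.12): a=np.radians(deg); return [*(C+R*np.array([np.cos(a),np.sin(a)])),z]
E
python3 - <<'E'
from cell import r, optics
from h import *
print([np.round(r.inverse_kinematics(knob(a),DOWN),2).tolist() for a in (-55.8,0,104)])
r.move_to(knob(-55.8,.23),DOWN)
r.move_linear(knob(-55.8),vel=.1)
print("force",r.current_contact_force(),r.current_tool_pos(),r.current_t())
r.set_gripper(0.0,squeeze=30)
print(r.current_opening(),r.current_finger_force(),r.current_contact_force(),r.current_t())
E
```

```text
[[-0.27, 0.59, 1.63, -0.0, 0.91, 1.3], [-0.15, 0.64, 1.56, -0.0, 0.95, 1.42], [-0.02, 0.48, 1.85, -0.0, 0.82, 1.55]]
force [ 0.68155752  0.16696025 -0.22561242] [ 0.58512405 -0.11499252  0.12064681] 3.575
0.2696882472530197 29.547297120443545 [-1.94353647  4.79725257  5.89207696] 4.1583
```

The jaws are holding the knob: the opening of about 23 mm matches its diameter. Next I turn it anticlockwise by 160°.

```bash
python3 - <<'E'
from cell import r, optics
from h import *
import cv2,pickle
for a in np.linspace(-55.8,104,17)[1:]:
    r.move_linear(knob(a),vel=.04)
    f=r.current_contact_force()
    if np.linalg.norm(f)>25: print("force",a,f); break
print(r.current_opening(),f,r.current_tool_pos(),r.current_t())
d=optics.get_image("top"); pickle.dump(d,open("top1.pkl","wb")); cv2.imwrite("pics/top1.png",d["pixels"][:,:,::-1])
E
```

```text
0.2718659810266518 [-1.63312743  1.57057624 10.37170486] [0.51576065 0.03872611 0.120258  ] 12.425
```

View pics/top1.png

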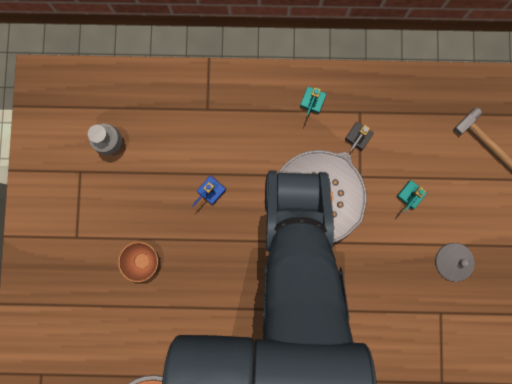

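The bulge now shows at about (345,156), right at the dark stand's rod tip. I'll let go, back off upward and check.

```bash
python3 - <<'E'
from cell import r, optics
from h import *
import cv2
r.set_gripper(1.0)
p=r.current_tool_pos()
r.move_linear([p[0],p[1],.24],vel=.1)
r.move_to([.36,.25,.28],DOWN)
r.sleep(.3)
d=optics.get_image("top"); P=cloud(d)
Q=P.reshape(-1,3)[d["depth"].ravel()>0]; w=Q[:,:2]-C; rr=np.hypot(*w.T); a=np.degrees(np.arctan2(w[:,1],w[:,0]))
m=(Q[:,2]>.065)&(Q[:,2]<.095)&(rr>.135)&(rr<.149); print("bulge",m.sum(),np.median(a[m]),a[m].min(),a[m].max())
m=(Q[:,2]>.06)&(Q[:,2]<.1)&(rr>.155)&(rr<.185)&(abs(a+33)<10); print("rod",np.median(a[m]))
m=(Q[:,2]>.125)&(Q[:,2]<.15)&(rr<.13); print("knob",m.sum(),np.median(a[m]),"-> bulge",np.median(a[m])-137.5)
cv2.imwrite("pics/c.png",cv2.resize(d["pixels"][110:260,250:400,::-1],(600,600)))
print(r.current_t(),r.current_contact_force())
E
```

```text
bulge 27 -32.919319047824395 -39.64863317862966 -27.253333099274183
rod -33.59911894074278
knob 67 105.04061065477927 -> bulge -32.45938934522073
15.8417 [-0.70436909 -0.03103955  0.04568101]
```

View pics/c.png

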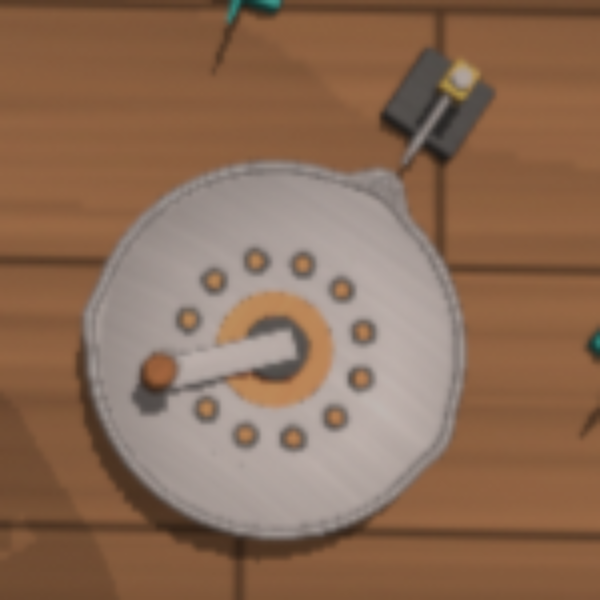

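The bulge tip at crop pixel (388,182) faces the rod tip at (402,170), about 1° off line, and the arm is clear.

```bash
python3 -c "
from cell import r
print(r.hand_in())"
```

```text
the job is handed in; nothing more can be done
None
```

I turned the dish slowly anticlockwise by 160° so the big bulge stands about 1° off the pointer (limit about 10°), let go of the knob, moved the arm clear, and handed the job in at about 16 s; the hand-in call returned no verdict.

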